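Tip the plaster blanks from the sorting tray into the tub and count the batch

TASK

Carry the metal sorting tray over to the grey tub and, from low above it, tip the three plaster blanks off its open end into the tub without dropping them from a height (they are brittle). Set the empty tray back down flat on its card mat, then swing the tally counter's lever fully to its stop and let it spring back. Leave the rest of the bench as it stands.

Things in the scene. Friction and masses are not known exactly. Their poses are not given: they have to be found in the camera images.
- tray: aluminium tray, 160 g, 160 x 124 mm, floor 4 mm; walls 4 mm thick, 24 mm high at back and sides; the end at its +x is open, level with the floor. At the back a flat handle plate, 64 wide, 8 thick, 92 mm long, rises from the foot of the back wall (tray x -78, z 4 mm), leaning back (away from the open end) 30 deg from vertical. Origin: centre of the underside; x to the open end, z up
- tray_grip (a point): point in the handle plate's middle plane, 68 mm up along the plate from its foot and 24 mm below its top edge (tray frame -112, 0, 63 mm): a good place for the TCP, fingers pointing down along the plate (tool tilted 30 deg), closing on its two flat faces; axes as the tray's
- tray_nose (a point): middle of the open end's edge, on the floor's top face (tray frame 80, 0, 4 mm); axes as the tray's. The blanks begin to slide when the tray is tipped about 25 to 37 deg (friction varies)
- blank_bar: plaster bar with rounded edges, 64 x 34 x 26 mm, 50 g, starts lying in the tray; origin at its centre
- blank_step: plaster block with a step, base 60 x 36 x 14 mm with a 34 x 30 x 14 mm block on top, 50 g, starts in the tray; origin at its centre
- blank_puck: plaster disc, 56 mm across and 26 mm thick, 50 g, starts lying flat in the tray; origin at its centre
- tub: grey plastic open box, loose, about 500 g, 170 mm (its x) by 200 mm (its y) outside, 85 mm high, walls and floor 4 mm; origin: centre of its underside, z up. It and the tray's mat may stand either way round, left or right
- mat: card mat fixed to the bench, 260 x 180 x 3 mm; origin: centre of its underside, so its top lies 3 mm above it; the long way is its x
- lever_pivot (a point): axis (vertical) of the tally counter's lever, at the lever's underside. The counter is a grey box fixed to the bench, 100 x 90 x 45 mm, dial window towards the robot; the pivot stands on its top, 30 mm behind its middle. This point's axes turn with the lever
- lever_peg (a point): centre of the top of the round upright steel peg at the free end of the lever, 75 mm from the pivot. The peg is 14 mm thick; its top is 93 mm above the bench and it stands 36 mm clear above the lever's 6 mm thick arm (whose top is at 57 mm)
- lever (a joint): swing of the sprung lever, rad: 0 at rest with the peg on the counter's left (seen from the robot), stop at 0.9, peg on the right. Turns anticlockwise seen from above: push the peg from left to right (about -y), in an arc round the pivot. About 1 N at the peg at rest, 3.5 N at the stop, then rigid; springs back when released
- tape: bystander: roll of tape, 90 mm across, 24 mm high, lying flat; origin under its centre
- jar: bystander: white jar with a lid, 84 mm across, 110 mm high; origin under its centre
Things that resemble listed ones, but are neither listed nor needed, are in the scene too. Leave any turquoise look-alike of the tray alone.

How it is judged:
By the outcome, as a careful person would: the job done as asked, in the order asked, and still so for the second after the job is handed in, with the robot touching nothing.
It also fails if it takes over 72 s, if anything falls off the work surface, if the arm or the gripper's body presses on something with over 40 N, if the wrist force passes 120 N, or if a joint passes its speed limit or range.

ROBOT

A 7-joint arm with a two-finger parallel gripper is mounted at the origin on the work surface. World frame = base frame: x ahead of the robot, y to its left, z up, the work surface at z = 0. Lengths are in m, angles in degrees, forces in N, time in s.
With the tool pointing down it reaches from about 0.425 to 0.875 m from the base axis. Payload 4.7 kg.
Tool frame: the origin (TCP) lies between the finger pads, 19 mm behind the fingertips; this is the grasp point; z points along the fingers, y is the line along which they close (so a half turn about z gives the same grasp; the last joint's range is limited). The gripper opens to 87 mm and grips with 3 to 60 N. Pads are 19 mm wide; open, the fingers measure 117 mm over their backs; the gripper's body (75 mm by 190 mm) begins 51 mm behind the grasp point.
Start: joints at [73.86, 18.392, -4.016, 83.108, 1.295, 78.541, -3.26], TCP at [0.189, -0.622, 0.241] pointing down, gripper open.
Joint ranges: [-163.93, 163.93], [-17.29, 119.83], [-79.2, 71.16], [3.27, 140.29], [-89.18, 269.18], [5.43, 117.66], [-154.24, 154.24]. Speed limits (degrees/s): [147.25, 147.25, 180, 180, 180, 180, 180].

INTERFACE

Orientations are given as [roll, pitch, yaw] about the fixed x, y, z axes, in that order (R = Rz(yaw) Ry(pitch) Rx(roll)).
In Python, from cell import env gives the robot as it stands.
- The arm moves only by the tool servo_tool, never from a script. Its argument "plan" is a list of rows, each an object with "xyz": the shift along the tool's x, y, z in cm, a list of three; "twist": the turn, a rotation vector about the tool's x, y, z in degrees, a list of three; "jaw": the closure, from 0 (fully open) to 1 (shut). In form: [{"xyz": [x, y, z], "twist": [wx, wy, wz], "jaw": jaw}, ...]. A call has 1 to 10 rows; each row is the pose to reach, as a shift and turn from the pose commanded when the call began, along the tool's axes at that moment; what a row does not reach only later rows make up. A row lasts 1/12 s, in which the tool goes at most 41.7 mm and 7.16 degrees, less where a joint would pass 70% of its speed; a pose out of reach is approached as far as the arm can. A call with a gripper value outside its range is refused whole. The fingers move at their own pace and stop on an object; "newtons" is the grip in N (left out, the last holds). Time passes only in rows, so rows that repeat a pose let the fingers close. It gives the time, the measured TCP pose, the force, the opening and the grip force at its end, in the units of the state.
- env.get_obs(): the state, without advancing time (a new reading comes with each control period).
- env.read_camera(name): name is "side" or "top" or "wrist"; returns a dict with "img" (400x640x3 uint8, red, green, blue), "camera_matrix" (3x3 intrinsics, pixels), "k1" (the pictures are not rectified: a ray, as slopes to the right and down, at radius r is drawn at 1 + k1 r^2 times it, then the intrinsics apply), "R" (3x3) and "t" (3): a world point X has camera coordinates R X + t. Camera axes: x right, y down, z forward; pixel columns grow to the right and rows downward; lengths in m; the calibration is good to about 2 mm. A picture is of the moment at which its call begins. There is no depth.
- env.sign_off(): hands the job in; it is judged then, once.
The state is a dict: "time_s": time; "qpos": joint angles; "joint_velocities": joint speeds; "effort": joint torques, N m; "tool_pos": TCP position; "tool_rot": TCP orientation; "force": force on the tool from outside, world axes, zero at the start; "wrist_torque": the same for the moment, N m; "grip_width": finger opening in m; "grasp_force": force on a finger pad.
Only numpy, scipy, OpenCV 4.12 (cv2) and the standard library are available. Lean on these libraries where they do the work, as an engineer would, in place of code of your own. Each camera call takes 0.05 s, during which the arm holds its last target. There are 200 camera calls.

## Working session

There is one attempt and no reset: what is moved stays moved. The work goes in short steps, Python scripts to look and compute and a tool call to move; the robot and the scene stay as the last step left them, time stands still between calls to the robot, and variables do not carry over. Pictures are saved under pics/ and viewed, at most 10 in all, crops included, and the job is handed in when it is done.

Besides the shell and the picture viewer there is one more tool, called after "Emit:" as name([rows], argument=value, ...), one row to a line, values as JSON. servo_tool: Moves the arm, as the interface text tells. Its arguments: {"type":"object","properties":{"plan":{"type":"array","items":{"type":"object","properties":{"xyz":{"type":"array","items":{"type":"number"}},"twist":{"type":"array","items":{"type":"number"}},"jaw":{"type":"number"}}}},"newtons":{"type":"number"}},"required":["plan"]}

```bash
ls; mkdir -p pics; python3 - <<'E'
from cell import env
import cv2,numpy as np
o=env.get_obs();print({k:np.round(v,3) for k,v in o.items()})
for n in ("side","top"):
    r=env.read_camera(n);cv2.imwrite(f"pics/{n}0.png",r["img"][:,:,::-1]);np.savez(f"{n}0.npz",**{k:r[k] for k in r})
    print(n,np.round(r["camera_matrix"],1).tolist(),r["k1"],np.round(-r["R"].T@r["t"],3),np.round(r["R"],2).tolist())
E
```

```text
pics
{'time_s': np.float64(0.0), 'qpos': array([73.861, 18.44 , -4.017, 83.175,  1.295, 78.539, -3.26 ]), 'joint_velocities': array([ 0.015,  0.027, -0.036, -0.052,  0.033,  0.067, -0.147]), 'effort': array([ 1.0000e-03, -4.9129e+01, -4.0400e-01, -3.1253e+01, -6.4000e-02,
        4.4000e-02,  0.0000e+00]), 'tool_pos': array([ 0.189, -0.621,  0.24 ]), 'tool_rot': array([-1.79891e+02,  5.00000e-03,  1.69510e+01]), 'force': array([ 0.43 , -0.485,  0.805]), 'wrist_torque': array([0.019, 0.037, 0.   ]), 'grasp_force': np.float64(0.0), 'grip_width': np.float64(0.087)}
side [[500.3, 0.0, 324.4], [0.0, 500.3, 204.3], [0.0, 0.0, 1.0]] 0.003256870314831736 [0.469 0.987 1.043] [[-1.0, -0.08, 0.01], [-0.06, 0.71, -0.71], [0.05, -0.7, -0.71]]
top [[492.9, 0.0, 319.7], [0.0, 492.9, 207.1], [0.0, 0.0, 1.0]] -0.10876575281679682 [0.251 0.032 1.503] [[-0.02, -1.0, -0.0], [-0.98, 0.02, -0.21], [0.21, -0.0, -0.98]]
```

View pics/top0.png

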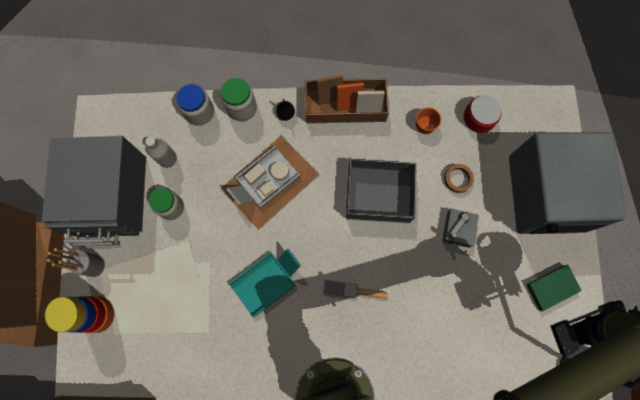

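View pics/side0.png

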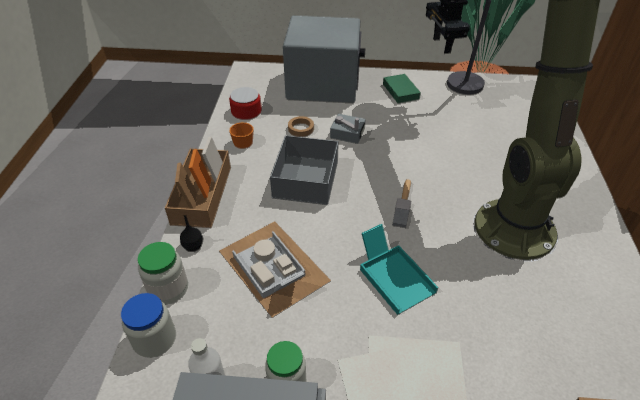

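The top view shows the tray on the brown mat at about (268,178) with its handle at the lower left (238,193). The tub is at (380,190), the counter at (459,227), the tape at (459,179) and the jar at (482,113). The turquoise decoy is at (263,283). Next I'll zoom in on these.

```bash
python3 - <<'E'
import cv2,numpy as np
t=cv2.imread("pics/top0.png");s=cv2.imread("pics/side0.png")
a=cv2.resize(t[130:240,215:325],(400,400),interpolation=2);b=cv2.resize(s[225:305,225:335],(400,291),interpolation=2)
c=cv2.resize(t[195:255,435:495],(400,400),interpolation=2);d=cv2.resize(s[105:150,320:380],(400,300),interpolation=2)
o=np.zeros((600,800,3),np.uint8)
o[:300,:400]=cv2.resize(t[135:233,217:325+22],(400,300),interpolation=2)  # scale 400/130=3.077,300/98
o[:300,400:]=cv2.resize(t[200:250,430:496],(400,300),interpolation=2) # 6.06
o[300:,:400]=cv2.resize(s[220:313,217:341],(400,300),interpolation=2) #3.226
o[300:,400:]=cv2.resize(s[105:150,320:380],(400,300),interpolation=2) #6.667
cv2.imwrite("pics/zoom0.png",o)
E
```

```text
(no output)
```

View pics/zoom0.png

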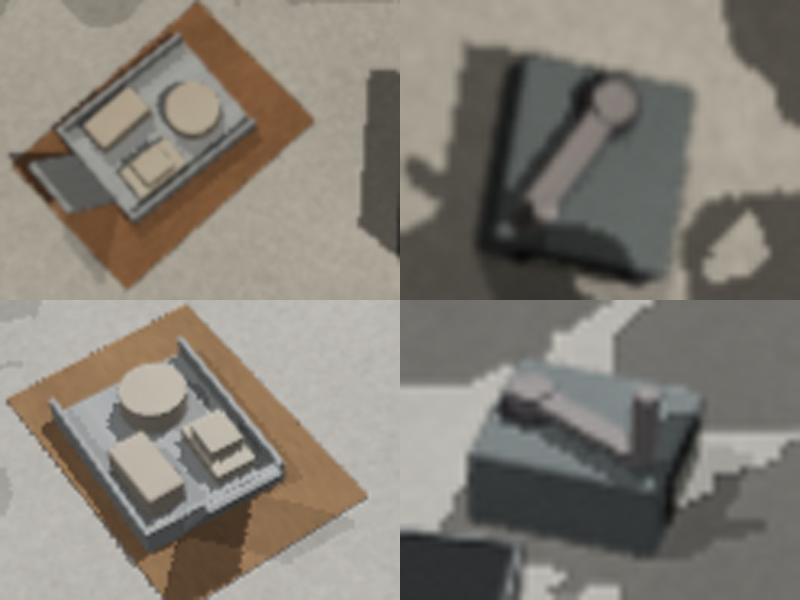

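```bash
cat > h.py <<'E'
import cv2,numpy as np
from scipy.spatial.transform import Rotation as Ro
def ray(c,p):
    K=c["camera_matrix"];q=np.array([(p[0]-K[0,2])/K[0,0],(p[1]-K[1,2])/K[1,1]]);k=float(c["k1"]);u=q.copy()
    for _ in range(20):u=q/(1+k*(u@u))
    R=c["R"];return -R.T@c["t"],R.T@np.array([u[0],u[1],1])
def cast(c,p,z):
    o,d=ray(c,p);return o+d*(z-o[2])/d[2]
def proj(c,X):
    x=c["R"]@np.array(X)+c["t"];u=x[:2]/x[2];u=u*(1+float(c["k1"])*(u@u));K=c["camera_matrix"]
    return np.array([K[0,0]*u[0]+K[0,2],K[1,1]*u[1]+K[1,2]])
def tri(a,p,b,q):
    o1,d1=ray(a,p);o2,d2=ray(b,q);s=np.linalg.lstsq(np.c_[d1,-d2],o2-o1,rcond=None)[0]
    A,B=o1+s[0]*d1,o2+s[1]*d2;return (A+B)/2,np.linalg.norm(A-B)
E
python3 - <<'E'
from h import *
T=dict(np.load("top0.npz"));S=dict(np.load("side0.npz"))
zt=lambda x,y:(217+x/3.077-.5,135+y/3.061-.5)
zc=lambda x,y:(430+(x-400)/6.06-.5,200+y/6-.5)
zs=lambda x,y:(217+x/3.226-.5,220+(y-300)/3.226-.5)
zd=lambda x,y:(320+(x-400)/6.667-.5,105+(y-300)/6.667-.5)
P=lambda n,c,l,z:print(n,*[np.round(cast(c,p,z)*1000).astype(int)[:2].tolist() for p in l])
P("tray top BL BR FL FR",T,[zt(60,128),zt(135,220),zt(180,38),zt(255,125)],.027)
P("tray side BL? ",S,[zs(152,530),zs(283,467),zs(53,402),zs(182,341)],.027)
P("handle top",T,[zt(30,165),zt(68,212)],.085)
P("mat top",T,[zt(198,2),zt(313,120),zt(127,290),zt(12,155)],.003)
P("mat side",S,[zs(188,305),zs(5,400),zs(367,495)],.003)
P("pivot top",T,[zc(614,100)],.057);P("pivot side",S,[zd(529,390)],.06)
P("counter top",T,[zc(522,55),zc(693,90),zc(660,280),zc(490,235)],.045)
P("counter side",S,[zd(528,360),zd(705,403),zd(660,505),zd(470,455)],.045)
P("peg side",S,[zd(647,393)],.093)
for c in("top","side"):
    im=cv2.imread(f"pics/{c}0.png")
    C=T if c=="top" else S
    x0,y0,x1,y1=(335,145,425,232) if c=="top" else (262,128,345,208)
    g=im[y0:y1,x0:x1].astype(int);m=((g.max(2)<110)).astype(np.uint8)
    m=cv2.morphologyEx(m,cv2.MORPH_OPEN,np.ones((3,3)))
    n=max(cv2.findContours(m,0,1)[0],key=cv2.contourArea);h=cv2.convexHull(n)
    a=cv2.approxPolyDP(h,3,True)[:,0]+[x0,y0];print(c,a.tolist());P("tub",C,a,.085);P("tub0",C,a,0)
E
```

```text
tray top BL BR FL FR [665, 287] [568, 211] [758, 166] [663, 90]
tray side BL?  [664, 288] [571, 220] [764, 171] [670, 96]
handle top [612, 306] [564, 268]
mat top [806, 149] [674, 31] [501, 222] [644, 341]
mat side [676, 33] [811, 153] [505, 224]
pivot top [517, -407]
pivot side [520, -400]
counter top [544, -366] [524, -452] [428, -427] [452, -343]
counter side [523, -447] [432, -417] [452, -331] [547, -363]
peg side [462, -356]
top [[338, 158], [414, 163], [414, 218], [410, 222], [343, 216], [335, 209]]
tub [699, -29] [678, -258] [510, -247] [499, -235] [521, -39] [542, -16]
tub0 [726, -33] [704, -275] [526, -264] [514, -251] [537, -43] [560, -19]
side [[336, 141], [337, 162], [327, 204], [271, 198], [270, 176], [288, 129], [312, 129]]
tub [521, -243] [512, -143] [528, 34] [682, 24] [699, -65] [676, -291] [601, -297]
tub0 [526, -352] [516, -243] [534, -51] [701, -62] [719, -158] [695, -404] [612, -411]
```

Tray: centre about (665.5, 191) mm, yaw about -51°. The handle top's midpoint measures (588,287) against a predicted (588,288), so the pose agrees with the tray dimensions. Next I need the tub corners.

```bash
python3 - <<'E'
import cv2,numpy as np
t=cv2.imread("pics/top0.png");s=cv2.imread("pics/side0.png")
f=lambda i:cv2.convertScaleAbs(cv2.resize(i,(400,400),interpolation=2),alpha=1.6)
cv2.imwrite("pics/zoom1.png",np.hstack([f(t[145:235,335:425]),f(s[125:215,260:350])]))
E
cat >> h.py <<'E'
def tray_R(yaw,tip=0):  # tray rotation: yaw, then nose-down tip
    return Ro.from_euler("ZY",[yaw,tip],degrees=True).as_matrix()
# tool axes in tray frame as columns
c,s=np.cos(np.pi/6),.5
TT=np.array([[0,c,s],[1,0,0],[0,s,-c]])
G=np.array([-.112,0,.063])
def go(pos,R):
    from cell import env
    o=env.get_obs();R0=Ro.from_euler("xyz",o["tool_rot"],degrees=True).as_matrix();p=o["tool_pos"]
    d=R0.T@(np.array(pos)-p)*100;w=Ro.from_matrix(R0.T@R).as_rotvec(degrees=True)
    print("xyz",np.round(d,2).tolist(),"twist",np.round(w,1).tolist(),"rows",round(max(np.linalg.norm(d)/4.17,np.linalg.norm(w)/7.16),1),"t",round(float(o["time_s"]),2))
E
python3 - <<'E'
from h import *
R=tray_R(-51.2)@TT
go([.42,-.25,.30],R); n=R[:,2]; go(np.array([.5953,.2783,.066])-.12*n,R)
E
```

```text
xyz [32.89, -28.8, -5.93] twist [-29.7, 5.7, -21.4] rows 10.6 t 0.1
xyz [62.83, -79.78, 7.16] twist [-29.7, 5.7, -21.4] rows 24.4 t 0.1
```

View pics/zoom1.png

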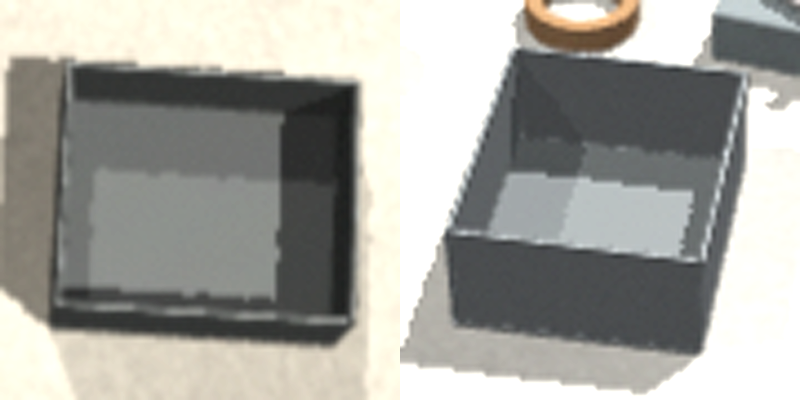

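The tub rim corners show clearly in both zooms. In the top view they are at (70,65), (358,80), (352,322) and (53,303). I'll start the arm moving to a transit point while I cast these.

Emit:
servo_tool([
  {"xyz": [33, -29, -6], "twist": [-29.7, 5.7, -21.4], "jaw": 0},
  {"xyz": [33, -29, -6], "twist": [-29.7, 5.7, -21.4], "jaw": 0},
  {"xyz": [33, -29, -6], "twist": [-29.7, 5.7, -21.4], "jaw": 0},
  {"xyz": [33, -29, -6], "twist": [-29.7, 5.7, -21.4], "jaw": 0},
  {"xyz": [33, -29, -6], "twist": [-29.7, 5.7, -21.4], "jaw": 0},
  {"xyz": [33, -29, -6], "twist": [-29.7, 5.7, -21.4], "jaw": 0},
  {"xyz": [33, -29, -6], "twist": [-29.7, 5.7, -21.4], "jaw": 0},
  {"xyz": [33, -29, -6], "twist": [-29.7, 5.7, -21.4], "jaw": 0},
  {"xyz": [33, -29, -6], "twist": [-29.7, 5.7, -21.4], "jaw": 0},
  {"xyz": [33, -29, -6], "twist": [-29.7, 5.7, -21.4], "jaw": 0},
])

```text
time_s: 0.93
tool_pos: [0.4252, -0.308, 0.2853]
tool_rot: [150.6, 0.3, 38.7]
force: [0.1, 0.0, 0.1]
grip_width: 0.087
grasp_force: 0.0
```

```bash
python3 - <<'E'
from h import *
T=dict(np.load("top0.npz"));S=dict(np.load("side0.npz"))
a=[cast(T,(335+x/4.444-.5,145+y/4.444-.5),.085)[:2] for x,y in[(70,65),(358,80),(352,322),(53,303)]]
b=[cast(S,(260+x/4.444-.5,125+y/4.444-.5),.085)[:2] for x,y in[(115,52),(347,73),(303,260),(47,233)]]
print(np.round(np.array(a)*1000),np.round(np.array(b)*1000),np.mean(a,0),np.mean(b,0))
R=tray_R(-51.2)@TT
go(np.array([.5953,.2783,.066])-.13*R[:,2],R)
E
```

```text
[[ 694.  -66.]
 [ 680. -261.]
 [ 513. -246.]
 [ 531.  -49.]] [[ 680. -253.]
 [ 516. -243.]
 [ 533.  -50.]
 [ 698.  -61.]] [ 0.60464037 -0.15548014] [ 0.60666881 -0.15167055]
xyz [50.02, -41.32, -11.36] twist [-0.6, 0.3, 0.1] rows 15.8 t 0.93
```

Tub: centre (0.606, -0.1535), yaw -4.6°, and the sizes agree with those given (about 166 × 196 mm). So I'll pour with the tray at yaw -94.6°. Now the approach to the handle.

Emit:
servo_tool([
  {"xyz": [50, -41.3, -11.4], "twist": [0, 0, 0], "jaw": 0},
  {"xyz": [50, -41.3, -11.4], "twist": [0, 0, 0], "jaw": 0},
  {"xyz": [50, -41.3, -11.4], "twist": [0, 0, 0], "jaw": 0},
  {"xyz": [50, -41.3, -11.4], "twist": [0, 0, 0], "jaw": 0},
  {"xyz": [50, -41.3, -11.4], "twist": [0, 0, 0], "jaw": 0},
  {"xyz": [50, -41.3, -11.4], "twist": [0, 0, 0], "jaw": 0},
  {"xyz": [50, -41.3, -11.4], "twist": [0, 0, 0], "jaw": 0},
  {"xyz": [50, -41.3, -11.4], "twist": [0, 0, 0], "jaw": 0},
  {"xyz": [50, -41.3, -11.4], "twist": [0, 0, 0], "jaw": 0},
  {"xyz": [50, -41.3, -11.4], "twist": [0, 0, 0], "jaw": 0},
])

```text
time_s: 1.77
tool_pos: [0.51, 0.0925, 0.2169]
tool_rot: [150.6, 0.3, 38.7]
force: [1.4, -0.3, 0.2]
grip_width: 0.0871
grasp_force: 0.0
```

```bash
python3 - <<'E'
from h import *
R=tray_R(-51.2)@TT
go(np.array([.5953,.2783,.066])-.12*R[:,2],R)
E
```

```text
xyz [18.29, -15.47, -3.43] twist [-0.6, 0.3, 0.1] rows 5.8 t 1.77
```

Emit:
servo_tool([
  {"xyz": [18.3, -15.5, -3.4], "twist": [-0.6, 0.3, 0], "jaw": 0},
  {"xyz": [18.3, -15.5, -3.4], "twist": [-0.6, 0.3, 0], "jaw": 0},
  {"xyz": [18.3, -15.5, -3.4], "twist": [-0.6, 0.3, 0], "jaw": 0},
  {"xyz": [18.3, -15.5, -3.4], "twist": [-0.6, 0.3, 0], "jaw": 0},
  {"xyz": [18.3, -15.5, -3.4], "twist": [-0.6, 0.3, 0], "jaw": 0},
  {"xyz": [18.3, -15.5, -3.4], "twist": [-0.6, 0.3, 0], "jaw": 0},
  {"xyz": [18.3, -15.5, -3.4], "twist": [-0.6, 0.3, 0], "jaw": 0},
  {"xyz": [18.3, -15.5, -3.4], "twist": [-0.6, 0.3, 0], "jaw": 0},
])

```text
time_s: 2.43
tool_pos: [0.5566, 0.3253, 0.1672]
tool_rot: [150.2, 0.3, 39.0]
force: [-0.4, -0.7, 0.5]
grip_width: 0.0872
grasp_force: 0.0
```

```bash
python3 - <<'E'
from h import *
from cell import env
R=tray_R(-51.2)@TT
go(np.array([.5953,.2783,.066]),R)
c=env.read_camera("wrist");cv2.imwrite("pics/w0.png",c["img"][:,:,::-1]);np.savez("w0.npz",**c)
Rt=tray_R(-51.2);o=np.array([.6655,.191,.003])
for q in[(-.124,.032,.0837),(-.124,-.032,.0837),(-.112,0,.063),(-.08,.062,.024),(-.08,-.062,.024)]:print(q,proj(c,o+Rt@q).round())
E
```

```text
xyz [0.1, 0.26, 11.81] twist [-0.2, 0.1, 0.3] rows 2.8 t 2.43
(-0.124, 0.032, 0.0837) [322. 171.]
(-0.124, -0.032, 0.0837) [321. 249.]
(-0.112, 0, 0.063) [321. 202.]
(-0.08, 0.062, 0.024) [330. 124.]
(-0.08, -0.062, 0.024) [328. 244.]
```

View pics/w0.png

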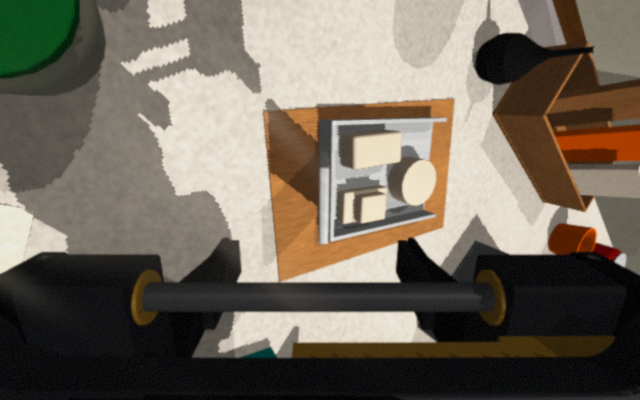

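The wrist view shows the back-wall corners at about (330,121) and (328,242), against predicted (330,124) and (328,244). The tray is aligned, with the plate edge-on between the fingers, so I'll descend and grip.

Emit:
servo_tool([
  {"xyz": [0, 0, 3], "twist": [0, 0, 0], "jaw": 0},
  {"xyz": [0.1, 0.2, 6], "twist": [0, 0, 0.3], "jaw": 0},
  {"xyz": [0.1, 0.2, 9], "twist": [0, 0, 0.3], "jaw": 0},
  {"xyz": [0.1, 0.2, 11], "twist": [0, 0, 0.3], "jaw": 0},
  {"xyz": [0.1, 0.2, 11.8], "twist": [0, 0, 0.3], "jaw": 0},
  {"xyz": [0.1, 0.2, 11.8], "twist": [0, 0, 0.3], "jaw": 0},
  {"xyz": [0.1, 0.2, 11.8], "twist": [0, 0, 0.3], "jaw": 0.5},
  {"xyz": [0.1, 0.2, 11.8], "twist": [0, 0, 0.3], "jaw": 0.7},
  {"xyz": [0.1, 0.2, 11.8], "twist": [0, 0, 0.3], "jaw": 0.8},
  {"xyz": [0.1, 0.2, 11.8], "twist": [0, 0, 0.3], "jaw": 0.85},
], newtons=15)

```text
time_s: 3.32
tool_pos: [0.5967, 0.278, 0.0699]
tool_rot: [150.1, -0.2, 38.7]
force: [-0.9, -0.3, -0.3]
grip_width: 0.0683
grasp_force: 0.0
```

Emit:
servo_tool([
  {"xyz": [0, 0, 0], "twist": [0, 0, 0], "jaw": 0.9},
  {"xyz": [0, 0, 0], "twist": [0, 0, 0], "jaw": 1},
  {"xyz": [0, 0, 0], "twist": [0, 0, 0], "jaw": 1},
  {"xyz": [0, 0, 0], "twist": [0, 0, 0], "jaw": 1},
  {"xyz": [0, 0, 0], "twist": [0, 0, 0], "jaw": 1},
], newtons=15)

```text
time_s: 3.73
tool_pos: [0.5965, 0.2767, 0.0683]
tool_rot: [150.1, -0.1, 38.6]
force: [0.3, 0.1, -0.5]
grip_width: 0.0353
grasp_force: 0.0
```

Emit:
servo_tool([
  {"xyz": [0, 0, 0], "twist": [0, 0, 0], "jaw": 1},
  {"xyz": [0, 0, 0], "twist": [0, 0, 0], "jaw": 1},
  {"xyz": [0, 0, 0], "twist": [0, 0, 0], "jaw": 1},
  {"xyz": [0, 0, 0], "twist": [0, 0, 0], "jaw": 1},
  {"xyz": [0, 0, 0], "twist": [0, 0, 0], "jaw": 1},
], newtons=40)

```text
time_s: 4.15
tool_pos: [0.5963, 0.2769, 0.068]
tool_rot: [150.1, -0.0, 38.6]
force: [-0.1, -0.1, -2.1]
grip_width: 0.0074
grasp_force: 40.0
```

```bash
python3 - <<'E'
from h import *
from cell import env
o=env.get_obs();print(o["tool_pos"],o["tool_rot"],o["grip_width"],o["grasp_force"])
E
```

```text
[0.59629052 0.2768772  0.0680038 ] [ 1.50107864e+02 -4.94205267e-02  3.86147634e+01] 0.007420997175225607 39.99607030302286
```

The tray is gripped at 40 N with an opening of 7.4 mm. I'll lift it slowly, then carry it level.

```bash
cat >> h.py <<'E'
D=-94.6; C=np.array([.6057,-.1535]); d=np.array([np.cos(np.radians(D)),np.sin(np.radians(D))])
def pour(dep,Nz,tip,yaw=D):  # TCP pose for nose 'dep' m inside the near wall's inner face
    R=tray_R(yaw,tip);n=np.r_[C+d*(dep-.096),Nz];return n+R@(G-[.08,0,.004]),R@TT
E
python3 - <<'E'
from h import *
R=tray_R(-51.4)@TT
go([.5963,.2769,.19],R);p,r=pour(.07,.13,0);print(p);go(p,r)
E
```

```text
xyz [0.01, 6.08, -10.58] twist [-0.1, -0.1, -0.0] rows 2.9 t 4.15
[0.62318337 0.0637978  0.189     ]
xyz [-11.19, 21.92, -1.36] twist [-0.1, -21.6, 37.4] rows 6.0 t 4.15
```

Emit:
servo_tool([
  {"xyz": [0, 0.2, -0.35], "twist": [0, 0, 0], "jaw": 1},
  {"xyz": [0, 0.7, -1.2], "twist": [0, 0, 0], "jaw": 1},
  {"xyz": [0, 1.4, -2.4], "twist": [0, 0, 0], "jaw": 1},
  {"xyz": [0, 2.2, -3.8], "twist": [0, 0, 0], "jaw": 1},
  {"xyz": [0, 3.0, -5.2], "twist": [0, 0, 0], "jaw": 1},
  {"xyz": [0, 3.8, -6.6], "twist": [0, 0, 0], "jaw": 1},
  {"xyz": [0, 4.6, -8.0], "twist": [0, 0, 0], "jaw": 1},
  {"xyz": [0, 5.3, -9.2], "twist": [0, 0, 0], "jaw": 1},
  {"xyz": [0, 5.8, -10.1], "twist": [0, 0, 0], "jaw": 1},
  {"xyz": [0, 6.1, -10.6], "twist": [0, 0, 0], "jaw": 1},
])

```text
time_s: 4.98
tool_pos: [0.5968, 0.277, 0.193]
tool_rot: [150.0, -0.2, 38.6]
force: [0.2, 0.1, -2.2]
grip_width: 0.0081
grasp_force: 40.0
```

```bash
cat >> h.py <<'E'
def plan(poses):  # several poses relative to the present one
    for p,R in poses: go(p,R)
E
python3 - <<'E'
from h import *
p,r=pour(.07,.13,0);p0=np.array([.5963,.2769,.19])
import numpy as np
f=lambda s:3*s*s-2*s**3
# smooth 20 rows, keep first 10 
plan([(p0+(p-p0)*f(k/20),tray_R(-51.4+(D+51.4)*f(k/20))@TT) for k in range(1,11)])
E
```

```text
xyz [-0.13, -0.06, 0.32] twist [-0.0, -0.3, 0.2] rows 0.1 t 4.98
xyz [-0.37, 0.27, 0.51] twist [-0.0, -0.8, 0.9] rows 0.2 t 4.98
xyz [-0.73, 0.79, 0.81] twist [-0.0, -1.5, 2.2] rows 0.4 t 4.98
xyz [-1.22, 1.48, 1.21] twist [-0.1, -2.4, 3.8] rows 0.6 t 4.98
xyz [-1.8, 2.31, 1.69] twist [-0.1, -3.5, 5.7] rows 0.9 t 4.98
xyz [-2.47, 3.25, 2.24] twist [-0.1, -4.8, 8.0] rows 1.3 t 4.98
xyz [-3.21, 4.29, 2.85] twist [-0.1, -6.3, 10.4] rows 1.7 t 4.98
xyz [-3.99, 5.41, 3.49] twist [-0.1, -7.8, 13.1] rows 2.1 t 4.98
xyz [-4.81, 6.57, 4.17] twist [-0.1, -9.4, 15.8] rows 2.6 t 4.98
xyz [-5.65, 7.76, 4.86] twist [-0.1, -11.0, 18.6] rows 3.0 t 4.98
```

Emit:
servo_tool([
  {"xyz": [-0.1, 0.1, 0.1], "twist": [0, -0.3, 0.2], "jaw": 1},
  {"xyz": [-0.4, 0.4, 0.3], "twist": [0, -0.8, 0.9], "jaw": 1},
  {"xyz": [-0.7, 0.8, 0.6], "twist": [0, -1.5, 2.2], "jaw": 1},
  {"xyz": [-1.2, 1.5, 1.0], "twist": [0, -2.4, 3.8], "jaw": 1},
  {"xyz": [-1.8, 2.3, 1.5], "twist": [0, -3.5, 5.7], "jaw": 1},
  {"xyz": [-2.5, 3.3, 2.0], "twist": [0, -4.8, 8.0], "jaw": 1},
  {"xyz": [-3.2, 4.3, 2.6], "twist": [0, -6.3, 10.4], "jaw": 1},
  {"xyz": [-4.0, 5.4, 3.3], "twist": [0, -7.8, 13.1], "jaw": 1},
  {"xyz": [-4.8, 6.6, 4.0], "twist": [0, -9.4, 15.8], "jaw": 1},
  {"xyz": [-5.6, 7.7, 4.7], "twist": [0, -11.0, 18.6], "jaw": 1},
])

```text
time_s: 5.82
tool_pos: [0.6095, 0.1689, 0.1884]
tool_rot: [150.0, 0.2, 16.6]
force: [0.4, -1.0, -2.4]
grip_width: 0.0079
grasp_force: 40.0
```

```bash
python3 - <<'E'
from h import *
p,r=pour(.07,.13,0);p0=np.array([.5963,.2769,.19])
f=lambda s:3*s*s-2*s**3
plan([(p0+(p-p0)*f(k/20),tray_R(-51.4+(D+51.4)*f(k/20))@TT) for k in range(11,21)])
E
```

```text
xyz [-0.19, 1.31, 0.64] twist [-0.0, -1.3, 2.5] rows 0.4 t 5.82
xyz [-0.45, 2.65, 1.42] twist [-0.0, -2.9, 5.3] rows 0.8 t 5.82
xyz [-0.7, 3.94, 2.17] twist [0.0, -4.4, 7.9] rows 1.3 t 5.82
xyz [-0.93, 5.14, 2.87] twist [0.0, -5.8, 10.4] rows 1.7 t 5.82
xyz [-1.14, 6.23, 3.51] twist [0.0, -7.1, 12.6] rows 2.0 t 5.82
xyz [-1.32, 7.19, 4.07] twist [0.0, -8.2, 14.6] rows 2.3 t 5.82
xyz [-1.48, 7.98, 4.53] twist [0.0, -9.1, 16.2] rows 2.6 t 5.82
xyz [-1.59, 8.58, 4.88] twist [0.0, -9.9, 17.4] rows 2.8 t 5.82
xyz [-1.66, 8.96, 5.11] twist [0.0, -10.3, 18.2] rows 2.9 t 5.82
xyz [-1.69, 9.09, 5.18] twist [0.0, -10.5, 18.4] rows 3.0 t 5.82
```

Emit:
servo_tool([
  {"xyz": [-0.2, 1.3, 0.7], "twist": [0, -1.3, 2.5], "jaw": 1},
  {"xyz": [-0.5, 2.6, 1.4], "twist": [0, -2.9, 5.3], "jaw": 1},
  {"xyz": [-0.7, 3.9, 2.2], "twist": [0, -4.4, 7.9], "jaw": 1},
  {"xyz": [-0.9, 5.1, 2.9], "twist": [0, -5.8, 10.4], "jaw": 1},
  {"xyz": [-1.1, 6.2, 3.5], "twist": [0, -7.1, 12.6], "jaw": 1},
  {"xyz": [-1.3, 7.2, 4.1], "twist": [0, -8.2, 14.6], "jaw": 1},
  {"xyz": [-1.5, 8.0, 4.5], "twist": [0, -9.1, 16.2], "jaw": 1},
  {"xyz": [-1.6, 8.6, 4.9], "twist": [0, -9.9, 17.4], "jaw": 1},
  {"xyz": [-1.7, 9.0, 5.1], "twist": [0, -10.3, 18.2], "jaw": 1},
  {"xyz": [-1.7, 9.1, 5.2], "twist": [0, -10.5, 18.4], "jaw": 1},
])

```text
time_s: 6.65
tool_pos: [0.6235, 0.065, 0.1888]
tool_rot: [150.0, 0.1, -4.3]
force: [-0.2, -0.9, -2.0]
grip_width: 0.0076
grasp_force: 40.0
```

```bash
python3 - <<'E'
from h import *
from cell import env
ims=[]
for n,(x0,y0,x1,y1) in(("top",(320,130,430,240)),("side",(240,110,360,230))):
    c=env.read_camera(n);ims.append(cv2.resize(c["img"][y0:y1,x0:x1,::-1],(400,400),interpolation=2))
cv2.imwrite("pics/over.png",np.hstack(ims))
f=lambda s:3*s*s-2*s**3
for k in range(1,11):
    tip=20*f(k/10);plan([pour(.07,.13-.04*f(k/10),tip)])
E
```

```text
xyz [0.01, 0.32, 0.05] twist [0.5, -0.1, 0.4] rows 0.1 t 6.75
xyz [0.01, 0.57, -0.04] twist [2.1, -0.1, 0.4] rows 0.3 t 6.75
xyz [0.01, 0.95, -0.15] twist [4.3, -0.1, 0.4] rows 0.6 t 6.75
xyz [0.0, 1.43, -0.26] twist [7.0, -0.1, 0.4] rows 1.0 t 6.75
xyz [-0.0, 1.99, -0.33] twist [10.0, -0.1, 0.4] rows 1.4 t 6.75
xyz [-0.0, 2.58, -0.36] twist [12.9, -0.1, 0.4] rows 1.8 t 6.75
xyz [-0.01, 3.15, -0.35] twist [15.7, -0.1, 0.4] rows 2.2 t 6.75
xyz [-0.01, 3.63, -0.3] twist [17.9, -0.1, 0.4] rows 2.5 t 6.75
xyz [-0.01, 3.96, -0.26] twist [19.4, -0.1, 0.4] rows 2.7 t 6.75
xyz [-0.02, 4.09, -0.24] twist [20.0, -0.1, 0.4] rows 2.8 t 6.75
```

View pics/over.png

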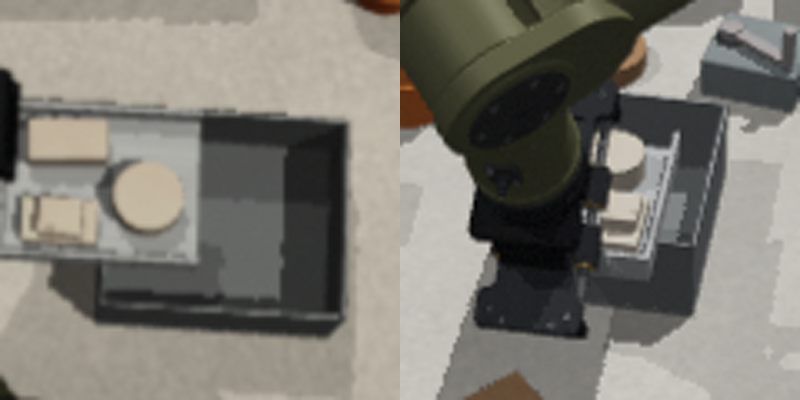

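The tray is level over the tub with all three blanks aboard and the nose at zoom (200,190). It looks centred across the tub once parallax is allowed for. I'll start tipping and lowering.

Emit:
servo_tool([
  {"xyz": [0, 0.2, 0], "twist": [0.5, 0, 0], "jaw": 1},
  {"xyz": [0, 0.5, -0.1], "twist": [2.1, 0, 0], "jaw": 1},
  {"xyz": [0, 0.9, -0.2], "twist": [4.3, 0, 0], "jaw": 1},
  {"xyz": [0, 1.4, -0.3], "twist": [7.0, 0, 0], "jaw": 1},
  {"xyz": [0, 2.0, -0.3], "twist": [10, 0, 0], "jaw": 1},
  {"xyz": [0, 2.6, -0.4], "twist": [12.9, 0, 0], "jaw": 1},
  {"xyz": [0, 3.1, -0.4], "twist": [15.7, 0, 0], "jaw": 1},
  {"xyz": [0, 3.6, -0.3], "twist": [17.9, 0, 0], "jaw": 1},
  {"xyz": [0, 4.0, -0.3], "twist": [19.4, 0, 0], "jaw": 1},
  {"xyz": [0, 4.1, -0.2], "twist": [20, 0, 0], "jaw": 1},
])

```text
time_s: 7.58
tool_pos: [0.621, 0.029, 0.2125]
tool_rot: [170.0, -0.0, -4.4]
force: [0.3, -0.4, -2.1]
grip_width: 0.0078
grasp_force: 40.0
```

```bash
python3 - <<'E'
from h import *
for k in range(1,11):
    plan([pour(.075,.088-.003*k+ .0,20+k)])
E
```

```text
xyz [-0.06, 0.33, 0.43] twist [1.0, -0.1, 0.2] rows 0.1 t 7.58
xyz [-0.07, 0.54, 0.49] twist [2.0, -0.1, 0.2] rows 0.3 t 7.58
xyz [-0.07, 0.76, 0.56] twist [3.0, -0.1, 0.2] rows 0.4 t 7.58
xyz [-0.07, 0.98, 0.63] twist [4.0, -0.1, 0.2] rows 0.6 t 7.58
xyz [-0.07, 1.2, 0.71] twist [5.0, -0.1, 0.2] rows 0.7 t 7.58
xyz [-0.07, 1.43, 0.79] twist [6.0, -0.1, 0.2] rows 0.8 t 7.58
xyz [-0.07, 1.66, 0.88] twist [7.0, -0.1, 0.2] rows 1.0 t 7.58
xyz [-0.07, 1.89, 0.97] twist [8.0, -0.1, 0.2] rows 1.1 t 7.58
xyz [-0.07, 2.13, 1.07] twist [9.0, -0.1, 0.2] rows 1.3 t 7.58
xyz [-0.07, 2.37, 1.17] twist [10.0, -0.1, 0.2] rows 1.4 t 7.58
```

Emit:
servo_tool([
  {"xyz": [0, 0.3, 0.3], "twist": [1, 0, 0], "jaw": 1},
  {"xyz": [0, 0.5, 0.5], "twist": [2, 0, 0], "jaw": 1},
  {"xyz": [0, 0.8, 0.6], "twist": [3, 0, 0], "jaw": 1},
  {"xyz": [0, 1.0, 0.6], "twist": [4, 0, 0], "jaw": 1},
  {"xyz": [0, 1.2, 0.7], "twist": [5, 0, 0], "jaw": 1},
  {"xyz": [0, 1.4, 0.8], "twist": [6, 0, 0], "jaw": 1},
  {"xyz": [0, 1.7, 0.9], "twist": [7, 0, 0], "jaw": 1},
  {"xyz": [0, 1.9, 1.0], "twist": [8, 0, 0], "jaw": 1},
  {"xyz": [0, 2.1, 1.1], "twist": [9, 0, 0], "jaw": 1},
  {"xyz": [0, 2.4, 1.2], "twist": [10, 0, 0], "jaw": 1},
])

```text
time_s: 8.42
tool_pos: [0.6188, 0.0059, 0.2033]
tool_rot: [-179.9, 0.1, -4.2]
force: [-0.1, 0.2, -3.3]
grip_width: 0.008
grasp_force: 40.0
```

```bash
python3 - <<'E'
from h import *
for k in range(1,11):
    plan([pour(.075-.001*k,.058-.001*k,30+k)])
E
```

```text
xyz [-0.03, 0.37, -0.32] twist [0.9, 0.1, 0.4] rows 0.1 t 8.42
xyz [-0.03, 0.53, -0.45] twist [1.9, 0.1, 0.4] rows 0.3 t 8.42
xyz [-0.04, 0.7, -0.58] twist [2.9, 0.1, 0.4] rows 0.4 t 8.42
xyz [-0.04, 0.87, -0.7] twist [3.9, 0.1, 0.4] rows 0.5 t 8.42
xyz [-0.04, 1.05, -0.82] twist [4.9, 0.1, 0.4] rows 0.7 t 8.42
xyz [-0.04, 1.22, -0.94] twist [5.9, 0.1, 0.4] rows 0.8 t 8.42
xyz [-0.04, 1.41, -1.04] twist [6.9, 0.1, 0.4] rows 1.0 t 8.42
xyz [-0.04, 1.59, -1.15] twist [7.9, 0.1, 0.4] rows 1.1 t 8.42
xyz [-0.04, 1.78, -1.25] twist [8.9, 0.1, 0.4] rows 1.2 t 8.42
xyz [-0.05, 1.97, -1.34] twist [9.9, 0.1, 0.4] rows 1.4 t 8.42
```

Emit:
servo_tool([
  {"xyz": [0, 0.4, -0.3], "twist": [1, 0, 0.2], "jaw": 1},
  {"xyz": [0, 0.5, -0.4], "twist": [2, 0, 0.4], "jaw": 1},
  {"xyz": [0, 0.7, -0.6], "twist": [3, 0, 0.4], "jaw": 1},
  {"xyz": [0, 0.9, -0.7], "twist": [4, 0, 0.4], "jaw": 1},
  {"xyz": [0, 1.0, -0.8], "twist": [5, 0, 0.4], "jaw": 1},
  {"xyz": [0, 1.0, -0.8], "twist": [5, 0, 0.4], "jaw": 1},
  {"xyz": [0, 1.0, -0.8], "twist": [5, 0, 0.4], "jaw": 1},
])

```text
time_s: 9.0
tool_pos: [0.6181, -0.0046, 0.2113]
tool_rot: [-175.0, 0.1, -4.6]
force: [-0.0, 0.4, -3.0]
grip_width: 0.0077
grasp_force: 40.0
```

```bash
python3 - <<'E'
from h import *
from cell import env
ims=[]
for n,(x0,y0,x1,y1) in(("top",(320,130,430,240)),("side",(240,110,360,230))):
    c=env.read_camera(n);ims.append(cv2.resize(c["img"][y0:y1,x0:x1,::-1],(400,400),interpolation=2))
cv2.imwrite("pics/over2.png",np.hstack(ims))
for k in range(1,11):
    plan([pour(.07-.001*k,.053,35+k)])
E
```

```text
xyz [-0.03, 0.25, -0.25] twist [1.0, 0.1, 0.0] rows 0.1 t 9.1
xyz [-0.03, 0.42, -0.48] twist [2.0, 0.1, 0.0] rows 0.3 t 9.1
xyz [-0.03, 0.58, -0.7] twist [3.0, 0.1, 0.0] rows 0.4 t 9.1
xyz [-0.03, 0.76, -0.91] twist [4.0, 0.1, 0.0] rows 0.6 t 9.1
xyz [-0.03, 0.93, -1.12] twist [5.0, 0.1, 0.0] rows 0.7 t 9.1
xyz [-0.03, 1.11, -1.32] twist [6.0, 0.1, 0.0] rows 0.8 t 9.1
xyz [-0.04, 1.29, -1.52] twist [7.0, 0.1, 0.0] rows 1.0 t 9.1
xyz [-0.04, 1.48, -1.72] twist [8.0, 0.1, 0.0] rows 1.1 t 9.1
xyz [-0.04, 1.67, -1.91] twist [9.0, 0.1, 0.0] rows 1.3 t 9.1
xyz [-0.04, 1.86, -2.09] twist [10.0, 0.1, 0.0] rows 1.4 t 9.1
```

View pics/over2.png

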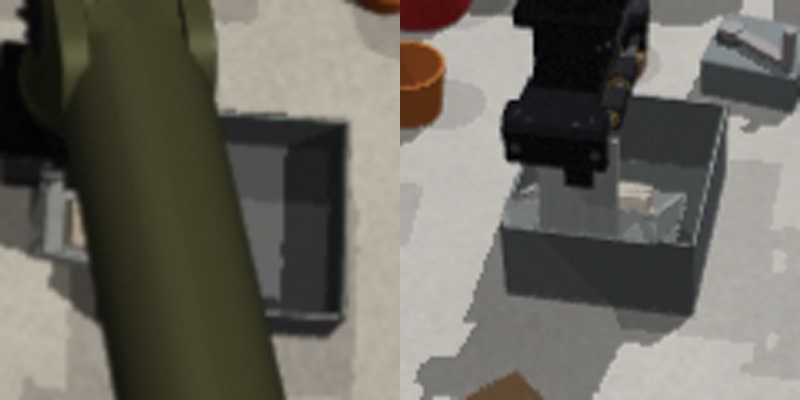

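The tray sits centred with its nose inside the tub, at zoom (650,230). The blanks are still on it, still near the back. I'll keep tipping slowly.

Emit:
servo_tool([
  {"xyz": [0, 0.2, -0.2], "twist": [1, 0, 0], "jaw": 1},
  {"xyz": [0, 0.4, -0.5], "twist": [2, 0, 0], "jaw": 1},
  {"xyz": [0, 0.6, -0.7], "twist": [3, 0, 0], "jaw": 1},
  {"xyz": [0, 0.6, -0.7], "twist": [3, 0, 0], "jaw": 1},
  {"xyz": [0, 0.6, -0.7], "twist": [3, 0, 0], "jaw": 1},
  {"xyz": [0, 0.6, -0.7], "twist": [3, 0, 0], "jaw": 1},
  {"xyz": [0, 0.6, -0.7], "twist": [3, 0, 0], "jaw": 1},
])

```text
time_s: 9.68
tool_pos: [0.6177, -0.0103, 0.2179]
tool_rot: [-172.0, 0.1, -4.6]
force: [-0.2, 0.5, -1.8]
grip_width: 0.008
grasp_force: 40.0
```

```bash
python3 - <<'E'
from h import *
for k in range(1,11):
    plan([pour(.067-.002*k,.053+.001*k,38+k)])
E
```

```text
xyz [-0.05, 0.03, -0.29] twist [1.0, 0.1, 0.0] rows 0.1 t 9.68
xyz [-0.05, 0.08, -0.59] twist [2.0, 0.1, 0.0] rows 0.3 t 9.68
xyz [-0.05, 0.13, -0.89] twist [3.0, 0.1, 0.0] rows 0.4 t 9.68
xyz [-0.05, 0.19, -1.18] twist [4.0, 0.1, 0.0] rows 0.6 t 9.68
xyz [-0.05, 0.25, -1.47] twist [5.0, 0.1, 0.0] rows 0.7 t 9.68
xyz [-0.05, 0.32, -1.75] twist [6.0, 0.1, 0.0] rows 0.8 t 9.68
xyz [-0.05, 0.39, -2.03] twist [7.0, 0.1, 0.0] rows 1.0 t 9.68
xyz [-0.05, 0.46, -2.31] twist [8.0, 0.1, 0.0] rows 1.1 t 9.68
xyz [-0.05, 0.54, -2.58] twist [9.0, 0.1, 0.0] rows 1.3 t 9.68
xyz [-0.05, 0.62, -2.84] twist [10.0, 0.1, 0.0] rows 1.4 t 9.68
```

Emit:
servo_tool([
  {"xyz": [0, 0, 0], "twist": [0, 0, 0], "jaw": 1},
  {"xyz": [0, 0, -0.3], "twist": [1, 0, 0], "jaw": 1},
  {"xyz": [0, 0, -0.3], "twist": [1, 0, 0], "jaw": 1},
  {"xyz": [0, 0.1, -0.6], "twist": [2, 0, 0], "jaw": 1},
  {"xyz": [0, 0.1, -0.6], "twist": [2, 0, 0], "jaw": 1},
  {"xyz": [0, 0.1, -0.9], "twist": [3, 0, 0], "jaw": 1},
  {"xyz": [0, 0.1, -0.9], "twist": [3, 0, 0], "jaw": 1},
  {"xyz": [0, 0.2, -1.2], "twist": [4, 0, 0], "jaw": 1},
  {"xyz": [0, 0.2, -1.2], "twist": [4, 0, 0], "jaw": 1},
])

```text
time_s: 10.43
tool_pos: [0.6176, -0.0154, 0.2298]
tool_rot: [-168.0, 0.1, -4.7]
force: [0.1, -0.2, -1.2]
grip_width: 0.0076
grasp_force: 40.0
```

```bash
python3 - <<'E'
from h import *
from cell import env
ims=[]
for n,(x0,y0,x1,y1) in(("wrist",(0,0,640,400)),("side",(240,110,360,230))):
    c=env.read_camera(n);ims.append(cv2.resize(c["img"][y0:y1,x0:x1,::-1],(400,400) if n=="side" else (400,250),interpolation=2))
ims[0]=np.vstack([ims[0],np.zeros((150,400,3),np.uint8)])
cv2.imwrite("pics/over3.png",np.hstack(ims))
for k in range(1,11):
    plan([pour(.059-.002*k,.057+.001*k,42+k)])
E
```

```text
xyz [-0.06, -0.06, -0.25] twist [1.0, 0.1, -0.1] rows 0.1 t 10.53
xyz [-0.06, -0.01, -0.54] twist [2.0, 0.1, -0.1] rows 0.3 t 10.53
xyz [-0.06, 0.04, -0.83] twist [3.0, 0.1, -0.1] rows 0.4 t 10.53
xyz [-0.06, 0.1, -1.1] twist [4.0, 0.1, -0.1] rows 0.6 t 10.53
xyz [-0.06, 0.15, -1.38] twist [5.0, 0.1, -0.1] rows 0.7 t 10.53
xyz [-0.06, 0.22, -1.65] twist [6.0, 0.1, -0.1] rows 0.8 t 10.53
xyz [-0.06, 0.28, -1.91] twist [7.0, 0.1, -0.1] rows 1.0 t 10.53
xyz [-0.06, 0.35, -2.17] twist [8.0, 0.1, -0.1] rows 1.1 t 10.53
xyz [-0.06, 0.42, -2.43] twist [9.0, 0.1, -0.1] rows 1.3 t 10.53
xyz [-0.06, 0.5, -2.68] twist [10.0, 0.1, -0.1] rows 1.4 t 10.53
```

View pics/over3.png

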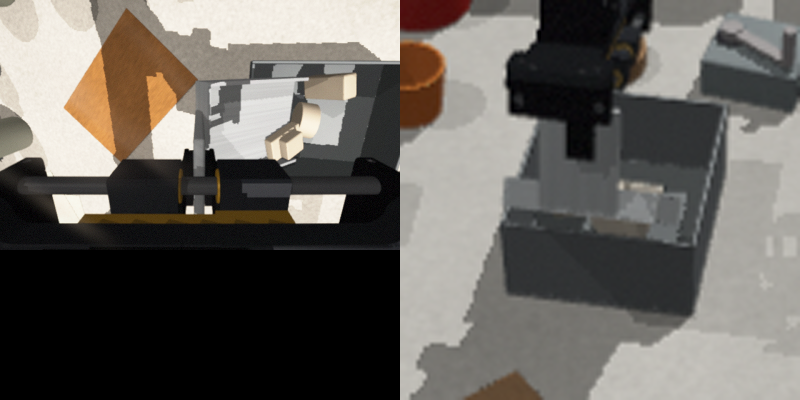

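The wrist view shows all three blanks at the nose, with the bar already going off at (330,87), the puck at (305,122) and the step at (285,140). I'll slide the tray back along its own plane so they settle onto the tub floor.

Emit:
servo_tool([
  {"xyz": [0, -0.4, -0.2], "twist": [0, 0, 0], "jaw": 1},
  {"xyz": [0, -0.9, -0.5], "twist": [1, 0, 0], "jaw": 1},
  {"xyz": [0, -1.3, -0.8], "twist": [1, 0, 0], "jaw": 1},
  {"xyz": [0, -1.7, -1.0], "twist": [2, 0, 0], "jaw": 1},
  {"xyz": [0, -2.2, -1.2], "twist": [2, 0, 0], "jaw": 1},
  {"xyz": [0, -2.6, -1.5], "twist": [2, 0, 0], "jaw": 1},
  {"xyz": [0, -3.0, -1.8], "twist": [3, 0, 0], "jaw": 1},
  {"xyz": [0, -3.5, -2.0], "twist": [3, 0, 0], "jaw": 1},
  {"xyz": [0, -3.5, -2.0], "twist": [3, 0, 0], "jaw": 1},
  {"xyz": [0, -3.5, -2.0], "twist": [3, 0, 0], "jaw": 1},
])

```text
time_s: 11.37
tool_pos: [0.6199, 0.016, 0.2565]
tool_rot: [-165.0, 0.1, -4.6]
force: [0.2, 0.4, -1.2]
grip_width: 0.0077
grasp_force: 40.0
```

```bash
python3 - <<'E'
from h import *
from cell import env
c=env.read_camera("wrist")["img"][:,:,::-1];s=env.read_camera("side")["img"][130:210,260:340,::-1]
cv2.imwrite("pics/over4.png",np.hstack([c[60:340,200:600],cv2.resize(s,(280,280),interpolation=2)]))
p,r=pour(.03,.14,45);go(p,r)
E
```

```text
xyz [-0.06, -0.67, -6.18] twist [0.0, 0.1, -0.0] rows 1.5 t 11.47
```

View pics/over4.png

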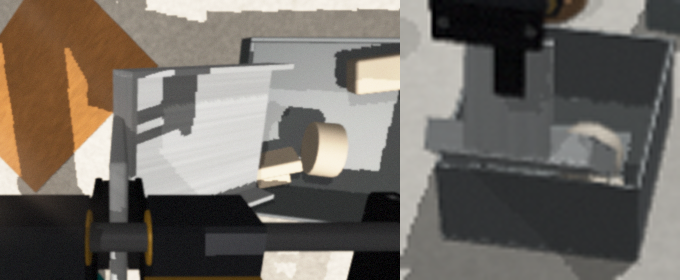

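The tray is empty and the blanks are in the tub. I'll lift clear, then return to the mat.

Emit:
servo_tool([
  {"xyz": [0, -0.3, -1.5], "twist": [0, 0, 0], "jaw": 1},
  {"xyz": [0, -0.7, -4], "twist": [0, 0, 0], "jaw": 1},
  {"xyz": [0, -0.7, -6], "twist": [0, 0, 0], "jaw": 1},
  {"xyz": [0, -0.7, -7], "twist": [-2, 0, 0], "jaw": 1},
  {"xyz": [0, -1.0, -7], "twist": [-9, 0, 0], "jaw": 1},
  {"xyz": [0, -2.0, -7], "twist": [-16, 0, 0], "jaw": 1},
  {"xyz": [0, -3.0, -7], "twist": [-23, 0, 0], "jaw": 1},
  {"xyz": [0, -4.0, -7], "twist": [-30, 0, 0], "jaw": 1},
  {"xyz": [0, -4.0, -7], "twist": [-30, 0, 0], "jaw": 1},
])

```text
time_s: 12.22
tool_pos: [0.6205, 0.048, 0.3332]
tool_rot: [165.1, 0.2, -3.6]
force: [-0.8, 3.0, -3.0]
grip_width: 0.0081
grasp_force: 40.0
```

```bash
python3 - <<'E'
from h import *
from cell import env
o=env.get_obs();print(o["tool_pos"],o["tool_rot"],o["force"])
go([.5963,.2769,.15],tray_R(-51.4)@TT)
E
```

```text
[0.62048088 0.0479824  0.33324322] [165.12016528   0.20958365  -3.6223279 ] [-0.81461742  2.99691054 -3.0277869 ]
xyz [-3.79, -26.64, 11.9] twist [-14.5, 16.3, -39.1] rows 7.1 t 12.22
```

Emit:
servo_tool([
  {"xyz": [-0.2, -1.5, 0.6], "twist": [-1, 1, -2.5], "jaw": 1},
  {"xyz": [-0.6, -4.5, 2], "twist": [-3, 3, -7], "jaw": 1},
  {"xyz": [-1.1, -8, 3.6], "twist": [-5, 5, -12], "jaw": 1},
  {"xyz": [-1.7, -12, 5.4], "twist": [-7, 7.5, -18], "jaw": 1},
  {"xyz": [-2.3, -16, 7.2], "twist": [-9, 10, -24], "jaw": 1},
  {"xyz": [-2.9, -20, 9], "twist": [-11, 12.3, -30], "jaw": 1},
  {"xyz": [-3.4, -23.5, 10.6], "twist": [-13, 14.5, -35], "jaw": 1},
  {"xyz": [-3.7, -25.8, 11.5], "twist": [-14, 16, -38], "jaw": 1},
  {"xyz": [-3.8, -26.6, 11.9], "twist": [-14.5, 16.3, -39.1], "jaw": 1},
  {"xyz": [-3.8, -26.6, 11.9], "twist": [-14.5, 16.3, -39.1], "jaw": 1},
])

```text
time_s: 13.05
tool_pos: [0.5987, 0.2672, 0.1471]
tool_rot: [150.1, 0.3, 37.9]
force: [1.2, -0.1, -2.3]
grip_width: 0.0082
grasp_force: 40.0
```

Emit:
servo_tool([
  {"xyz": [0, 0, 0], "twist": [0, 0, 0], "jaw": 1},
  {"xyz": [0, 0, 0], "twist": [0, 0, 0], "jaw": 1},
])

```text
time_s: 13.22
tool_pos: [0.6032, 0.2624, 0.1517]
tool_rot: [149.8, -0.0, 37.4]
force: [0.2, 0.5, -1.5]
grip_width: 0.008
grasp_force: 40.0
```

```bash
python3 - <<'E'
from h import *
from cell import env
o=env.get_obs();print(o["tool_pos"],o["tool_rot"],o["force"])
R=Ro.from_euler("xyz",[150.1,-.05,38.6],degrees=True).as_matrix()
go([.5963,.2769,.078],R);go([.5963,.2769,.0685],R)
E
```

```text
[0.60324339 0.26240748 0.15170307] [ 1.49799674e+02 -2.20599077e-02  3.73750622e+01] [ 0.20165634  0.54843522 -1.4840501 ]
xyz [0.33, -5.07, 5.58] twist [0.3, 0.6, -1.0] rows 1.8 t 13.22
xyz [0.32, -5.55, 6.4] twist [0.3, 0.6, -1.0] rows 2.0 t 13.22
```

Now down to 1 cm above the mat, then I'll re-measure.

Emit:
servo_tool([
  {"xyz": [0.1, -1.7, 1.8], "twist": [0.1, 0.2, -0.4], "jaw": 1},
  {"xyz": [0.2, -3, 3.2], "twist": [0.2, 0.4, -0.7], "jaw": 1},
  {"xyz": [0.3, -4, 4.4], "twist": [0.3, 0.6, -1], "jaw": 1},
  {"xyz": [0.3, -4.7, 5.2], "twist": [0.3, 0.6, -1], "jaw": 1},
  {"xyz": [0.3, -5.1, 5.6], "twist": [0.3, 0.6, -1], "jaw": 1},
  {"xyz": [0.3, -5.1, 5.6], "twist": [0.3, 0.6, -1], "jaw": 1},
  {"xyz": [0.3, -5.1, 5.6], "twist": [0.3, 0.6, -1], "jaw": 1},
])

```text
time_s: 13.8
tool_pos: [0.5943, 0.2791, 0.0765]
tool_rot: [150.1, 0.0, 38.8]
force: [-0.2, 0.2, -1.5]
grip_width: 0.0077
grasp_force: 40.0
```

```bash
python3 - <<'E'
from h import *
from cell import env
o=env.get_obs();print(o["tool_pos"],o["tool_rot"],o["force"])
R=Ro.from_euler("xyz",[150.1,-.05,38.6],degrees=True).as_matrix()
go([.5963,.2769,.068],R)
E
```

```text
[0.59431029 0.27906505 0.07651721] [1.50145052e+02 4.10286899e-02 3.88073482e+01] [-0.23463161  0.24716014 -1.52155472]
xyz [0.02, -0.17, 0.88] twist [-0.0, -0.0, 0.2] rows 0.2 t 13.8
```

Emit:
servo_tool([
  {"xyz": [0, -0.05, 0.2], "twist": [0, 0, 0], "jaw": 1},
  {"xyz": [0, -0.1, 0.4], "twist": [0, 0, 0], "jaw": 1},
  {"xyz": [0, -0.15, 0.6], "twist": [0, 0, 0], "jaw": 1},
  {"xyz": [0, -0.2, 0.75], "twist": [0, 0, 0], "jaw": 1},
  {"xyz": [0, -0.2, 0.85], "twist": [0, 0, 0], "jaw": 1},
  {"xyz": [0, -0.2, 0.85], "twist": [0, 0, 0], "jaw": 1},
  {"xyz": [0, -0.2, 0.85], "twist": [0, 0, 0], "jaw": 1},
])

```text
time_s: 14.38
tool_pos: [0.5958, 0.2769, 0.0682]
tool_rot: [150.1, 0.0, 38.8]
force: [-0.3, 0.3, -1.7]
grip_width: 0.0079
grasp_force: 40.0
```

Emit:
servo_tool([
  {"xyz": [0, -0.05, 0.09], "twist": [0, 0, 0], "jaw": 1},
  {"xyz": [0, -0.05, 0.09], "twist": [0, 0, 0], "jaw": 1},
  {"xyz": [0, -0.1, 0.17], "twist": [0, 0, 0], "jaw": 1},
  {"xyz": [0, -0.1, 0.17], "twist": [0, 0, 0], "jaw": 1},
  {"xyz": [0, -0.1, 0.17], "twist": [0, 0, 0], "jaw": 1},
])

```text
time_s: 14.8
tool_pos: [0.5959, 0.2771, 0.0676]
tool_rot: [150.1, 0.0, 38.8]
force: [-3.2, -0.9, 6.6]
grip_width: 0.0077
grasp_force: 40.0
```

There is contact at about 8 N, so the tray is on the mat. I'll ease off, open, and withdraw along the plate.

Emit:
servo_tool([
  {"xyz": [0, 0.05, -0.09], "twist": [0, 0, 0], "jaw": 1},
  {"xyz": [0, 0.05, -0.09], "twist": [0, 0, 0], "jaw": 0.8},
  {"xyz": [0, 0.05, -0.09], "twist": [0, 0, 0], "jaw": 0.6},
  {"xyz": [0, 0.05, -0.09], "twist": [0, 0, 0], "jaw": 0.4},
  {"xyz": [0, 0.05, -0.09], "twist": [0, 0, 0], "jaw": 0.2},
  {"xyz": [0, 0.05, -0.09], "twist": [0, 0, 0], "jaw": 0.2},
  {"xyz": [0, 0.05, -0.09], "twist": [0, 0, 0], "jaw": 0.2},
])

```text
time_s: 15.38
tool_pos: [0.5956, 0.2771, 0.0669]
tool_rot: [150.2, 0.0, 38.8]
force: [-0.6, -0.1, 0.2]
grip_width: 0.0398
grasp_force: 0.0
```

Emit:
servo_tool([
  {"xyz": [0, 0, -0.5], "twist": [0, 0, 0], "jaw": 0.2},
  {"xyz": [0, 0, -2], "twist": [0, 0, 0], "jaw": 0.2},
  {"xyz": [0, 0, -5], "twist": [0, 0, 0], "jaw": 0.2},
  {"xyz": [0, 0, -9], "twist": [0, 0, 0], "jaw": 0.2},
  {"xyz": [0, 0, -13], "twist": [0, 0, 0], "jaw": 0.2},
  {"xyz": [0, 0, -16], "twist": [0, 0, 0], "jaw": 0.2},
  {"xyz": [0, 0, -18], "twist": [0, 0, 0], "jaw": 0.3},
  {"xyz": [0, 0, -18], "twist": [0, 0, 0], "jaw": 0.5},
])

```text
time_s: 16.05
tool_pos: [0.5379, 0.3526, 0.2295]
tool_rot: [150.3, -0.5, 39.1]
force: [-0.2, 1.0, -0.1]
grip_width: 0.0626
grasp_force: 0.0
```

```bash
python3 - <<'E'
from h import *
from cell import env
o=env.get_obs();print(o["tool_pos"],o["grip_width"])
t=env.read_camera("top")["img"][:,:,::-1];s=env.read_camera("side")["img"][:,:,::-1]
cv2.imwrite("pics/after.png",np.vstack([np.hstack([cv2.resize(t[130:240,215:325],(300,300)),cv2.resize(t[145:235,335:425],(300,300))]),np.hstack([cv2.resize(s[220:310,217:330],(300,300)),cv2.resize(s[125:215,260:350],(300,300))])]))
E
```

```text
[0.53794394 0.35258918 0.2294867 ] 0.06256041116287911
```

View pics/after.png

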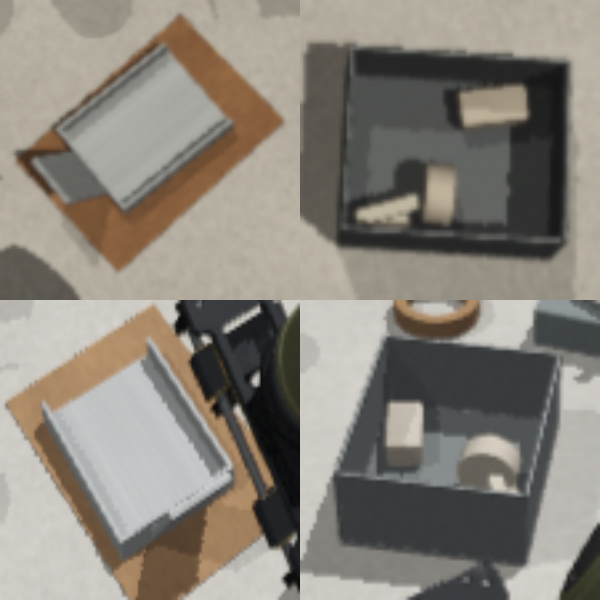

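The tray lies flat on its mat, the three blanks are in the tub (whole, as far as I can see), and the tub hasn't moved. Next is the lever: pivot about (517.5,-402), peg about (460.5,-353.5), and they are 75 mm apart as they should be.

```bash
python3 - <<'E'
from h import *
go([.476,-.290,.20],Ro.from_euler("xyz",[180,0,-15],degrees=True).as_matrix())
E
```

```text
xyz [-44.99, 38.46, 24.81] twist [27.5, -14.1, 52.6] rows 15.4 t 16.15
```

Emit:
servo_tool([
  {"xyz": [-3, 2.5, 1.6], "twist": [2, -1, 3.5], "jaw": 1},
  {"xyz": [-45, 38.5, 24.8], "twist": [27.5, -14.1, 52.6], "jaw": 1},
  {"xyz": [-45, 38.5, 24.8], "twist": [27.5, -14.1, 52.6], "jaw": 1},
  {"xyz": [-45, 38.5, 24.8], "twist": [27.5, -14.1, 52.6], "jaw": 1},
  {"xyz": [-45, 38.5, 24.8], "twist": [27.5, -14.1, 52.6], "jaw": 1},
  {"xyz": [-45, 38.5, 24.8], "twist": [27.5, -14.1, 52.6], "jaw": 1},
  {"xyz": [-45, 38.5, 24.8], "twist": [27.5, -14.1, 52.6], "jaw": 1},
  {"xyz": [-45, 38.5, 24.8], "twist": [27.5, -14.1, 52.6], "jaw": 1},
  {"xyz": [-45, 38.5, 24.8], "twist": [27.5, -14.1, 52.6], "jaw": 1},
  {"xyz": [-45, 38.5, 24.8], "twist": [27.5, -14.1, 52.6], "jaw": 1},
])

```text
time_s: 16.98
tool_pos: [0.4962, -0.0736, 0.2071]
tool_rot: [179.9, 0.2, -15.8]
force: [1.5, -1.4, 0.2]
grip_width: 0.0009
grasp_force: 0.0
```

```bash
python3 - <<'E'
from h import *
go([.476,-.290,.20],Ro.from_euler("xyz",[180,0,-15],degrees=True).as_matrix())
E
```

```text
xyz [3.94, 21.37, 0.73] twist [0.1, 0.2, -0.8] rows 5.2 t 16.98
```

Emit:
servo_tool([
  {"xyz": [3, 16, 0.5], "twist": [0, 0, -0.5], "jaw": 1},
  {"xyz": [3, 16, 0.5], "twist": [0, 0, -0.5], "jaw": 1},
  {"xyz": [3, 16, 0.5], "twist": [0, 0, -0.5], "jaw": 1},
  {"xyz": [3.7, 20, 0.7], "twist": [0, 0, -0.5], "jaw": 1},
  {"xyz": [3.7, 20, 0.7], "twist": [0, 0, -0.5], "jaw": 1},
  {"xyz": [3.7, 20, 0.7], "twist": [0, 0, -0.5], "jaw": 1},
  {"xyz": [3.7, 20, 0.7], "twist": [0, 0, -0.5], "jaw": 1},
  {"xyz": [3.7, 20, 0.7], "twist": [0, 0, -0.5], "jaw": 1},
])

```text
time_s: 17.65
tool_pos: [0.4806, -0.2697, 0.2003]
tool_rot: [179.9, 0.2, -14.6]
force: [-0.1, 0.3, 0.0]
grip_width: 0.0006
grasp_force: 0.0
```

```bash
python3 - <<'E'
from h import *
R=Ro.from_euler("xyz",[180,0,-15],degrees=True).as_matrix()
go([.474,-.304,.084],R)
from cell import env
w=env.read_camera("wrist")
print([proj(w,p).round() for p in([.4605,-.3535,.093],[.444,-.416,.093])])
# peg check: triangulate by hand pixel (side) vs top prediction
T=dict(np.load("top0.npz"));S=dict(np.load("side0.npz"))
print(proj(T,[.4605,-.3535,.093]),proj(S,[.4605,-.3535,.093]))
E
```

```text
xyz [0.27, 3.48, 11.64] twist [0.1, 0.2, 0.4] rows 2.9 t 17.65
[array([423., 205.]), array([502., 205.])]
[451.69078867 233.48125074] [356.8575742  118.84066135]
```

Emit:
servo_tool([
  {"xyz": [0.3, 3.5, 3], "twist": [0, 0, 0.4], "jaw": 1},
  {"xyz": [0.3, 3.5, 6], "twist": [0, 0, 0.4], "jaw": 1},
  {"xyz": [0.3, 3.5, 9], "twist": [0, 0, 0.4], "jaw": 1},
  {"xyz": [0.3, 3.5, 11], "twist": [0, 0, 0.4], "jaw": 1},
  {"xyz": [0.3, 3.5, 11.6], "twist": [0, 0, 0.4], "jaw": 1},
  {"xyz": [0.3, 3.5, 11.6], "twist": [0, 0, 0.4], "jaw": 1},
  {"xyz": [0.3, 3.5, 11.6], "twist": [0, 0, 0.4], "jaw": 1},
])

```text
time_s: 18.28
tool_pos: [0.4764, -0.3041, 0.0867]
tool_rot: [179.9, -0.0, -14.9]
force: [0.1, -0.6, 1.0]
grip_width: 0.0006
grasp_force: 0.0
```

```bash
python3 - <<'E'
from h import *
R=Ro.from_euler("xyz",[180,0,-15],degrees=True).as_matrix()
n=np.array([-.259,-.966])
for a in np.linspace(139.5,191,7):
    p=np.array([.5175,-.402])+.075*np.array([np.cos(np.radians(a)),np.sin(np.radians(a))])-.022*n
    go([*p,.084],R)
E
```

```text
xyz [-0.27, 2.96, 0.28] twist [0.1, -0.0, 0.1] rows 0.7 t 18.28
xyz [-0.68, 4.0, 0.28] twist [0.1, -0.0, 0.1] rows 1.0 t 18.28
xyz [-0.93, 5.1, 0.28] twist [0.1, -0.0, 0.1] rows 1.2 t 18.28
xyz [-1.01, 6.22, 0.28] twist [0.1, -0.0, 0.1] rows 1.5 t 18.28
xyz [-0.93, 7.34, 0.29] twist [0.1, -0.0, 0.1] rows 1.8 t 18.28
xyz [-0.67, 8.43, 0.29] twist [0.1, -0.0, 0.1] rows 2.0 t 18.28
xyz [-0.26, 9.48, 0.29] twist [0.1, -0.0, 0.1] rows 2.3 t 18.28
```

Emit:
servo_tool([
  {"xyz": [-0.2, 2, 0.1], "twist": [0, 0, 0], "jaw": 1},
  {"xyz": [-0.3, 3, 0.2], "twist": [0, 0, 0], "jaw": 1},
  {"xyz": [-0.7, 4, 0.2], "twist": [0, 0, 0], "jaw": 1},
  {"xyz": [-0.9, 5.1, 0.2], "twist": [0, 0, 0], "jaw": 1},
  {"xyz": [-1.0, 6.2, 0.2], "twist": [0, 0, 0], "jaw": 1},
  {"xyz": [-0.9, 7.3, 0.2], "twist": [0, 0, 0], "jaw": 1},
  {"xyz": [-0.7, 8.4, 0.2], "twist": [0, 0, 0], "jaw": 1},
  {"xyz": [-0.7, 8.4, 0.2], "twist": [0, 0, 0], "jaw": 1},
])

```text
time_s: 18.95
tool_pos: [0.4461, -0.3871, 0.0838]
tool_rot: [179.8, 0.0, -15.2]
force: [-1.7, 2.5, 0.6]
grip_width: 0.0005
grasp_force: 1.3
```

Emit:
servo_tool([
  {"xyz": [0.2, 0.3, 0], "twist": [0, 0, 0], "jaw": 1},
  {"xyz": [0.3, 0.6, 0], "twist": [0, 0, 0], "jaw": 1},
  {"xyz": [0.4, 0.8, 0], "twist": [0, 0, 0], "jaw": 1},
  {"xyz": [0.4, 0.8, 0], "twist": [0, 0, 0], "jaw": 1},
  {"xyz": [0.4, 0.8, 0], "twist": [0, 0, 0], "jaw": 1},
])

```text
time_s: 19.37
tool_pos: [0.449, -0.3926, 0.0837]
tool_rot: [179.9, 0.1, -14.9]
force: [-1.0, 2.6, 0.6]
grip_width: 0.0008
grasp_force: 1.3
```

Contact is good, with the spring at about 2.8 N, so not at the stop yet. I'll push on in small steps.

Emit:
servo_tool([
  {"xyz": [0.1, 0.2, 0], "twist": [0, 0, 0], "jaw": 1},
  {"xyz": [0.2, 0.4, 0], "twist": [0, 0, 0], "jaw": 1},
  {"xyz": [0.2, 0.4, 0], "twist": [0, 0, 0], "jaw": 1},
  {"xyz": [0.2, 0.4, 0], "twist": [0, 0, 0], "jaw": 1},
])

```text
time_s: 19.7
tool_pos: [0.4497, -0.3975, 0.0839]
tool_rot: [179.9, 0.0, -15.0]
force: [-1.5, 3.4, -0.3]
grip_width: 0.0006
grasp_force: 1.4
```

Emit:
servo_tool([
  {"xyz": [0.1, 0.2, 0], "twist": [0, 0, 0], "jaw": 1},
  {"xyz": [0.1, 0.2, 0], "twist": [0, 0, 0], "jaw": 1},
  {"xyz": [0.1, 0.2, 0], "twist": [0, 0, 0], "jaw": 1},
])

```text
time_s: 19.95
tool_pos: [0.4502, -0.3997, 0.084]
tool_rot: [179.9, 0.0, -15.0]
force: [0.2, 3.0, 0.6]
grip_width: 0.0004
grasp_force: 1.4
```

Emit:
servo_tool([
  {"xyz": [0.1, 0.2, 0], "twist": [0, 0, 0], "jaw": 1},
  {"xyz": [0.1, 0.2, 0], "twist": [0, 0, 0], "jaw": 1},
  {"xyz": [0.1, 0.2, 0], "twist": [0, 0, 0], "jaw": 1},
])

```text
time_s: 20.2
tool_pos: [0.4506, -0.4019, 0.084]
tool_rot: [179.9, 0.0, -15.0]
force: [-1.2, 3.5, -0.1]
grip_width: 0.0004
grasp_force: 1.5
```

Emit:
servo_tool([
  {"xyz": [0.1, 0.2, 0], "twist": [0, 0, 0], "jaw": 1},
  {"xyz": [0.1, 0.2, 0], "twist": [0, 0, 0], "jaw": 1},
  {"xyz": [0.1, 0.2, 0], "twist": [0, 0, 0], "jaw": 1},
])

```text
time_s: 20.45
tool_pos: [0.451, -0.4042, 0.084]
tool_rot: [179.9, 0.0, -15.0]
force: [-1.4, 3.9, 0.6]
grip_width: 0.0006
grasp_force: 1.5
```

Emit:
servo_tool([
  {"xyz": [0.1, 0.2, 0], "twist": [0, 0, 0], "jaw": 1},
  {"xyz": [0.1, 0.2, 0], "twist": [0, 0, 0], "jaw": 1},
  {"xyz": [0.1, 0.2, 0], "twist": [0, 0, 0], "jaw": 1},
])

```text
time_s: 20.7
tool_pos: [0.4513, -0.4052, 0.0839]
tool_rot: [179.9, 0.1, -15.0]
force: [-1.6, 6.0, 2.3]
grip_width: 0.0006
grasp_force: 2.8
```

Emit:
servo_tool([
  {"xyz": [0.1, 0.2, 0], "twist": [0, 0, 0], "jaw": 1},
  {"xyz": [0.1, 0.2, 0], "twist": [0, 0, 0], "jaw": 1},
  {"xyz": [0.1, 0.2, 0], "twist": [0, 0, 0], "jaw": 1},
])

```text
time_s: 20.95
tool_pos: [0.4514, -0.4057, 0.0837]
tool_rot: [-179.9, 0.3, -14.9]
force: [-4.1, 10.1, 4.4]
grip_width: 0.0005
grasp_force: 4.5
```

The force jumped to about 11 N and motion stalled, so the lever is at its stop. I'll reverse along the arc so it springs back, then pull away.

Emit:
servo_tool([
  {"xyz": [-0.5, -1.2, 0], "twist": [0, 0, 0], "jaw": 1},
  {"xyz": [-1, -2.5, 0], "twist": [0, 0, 0], "jaw": 1},
  {"xyz": [-1.3, -4, 0], "twist": [0, 0, 0], "jaw": 1},
  {"xyz": [-1.3, -5.5, 0], "twist": [0, 0, 0], "jaw": 1},
  {"xyz": [-1.2, -7, 0], "twist": [0, 0, 0], "jaw": 1},
  {"xyz": [-0.8, -9, 0], "twist": [0, 0, 0], "jaw": 1},
  {"xyz": [-0.8, -11.5, 0], "twist": [0, 0, 0], "jaw": 1},
  {"xyz": [-0.8, -12, -4], "twist": [0, 0, 0], "jaw": 1},
  {"xyz": [-0.8, -12, -8], "twist": [0, 0, 0], "jaw": 1},
  {"xyz": [-0.8, -12, -12], "twist": [0, 0, 0], "jaw": 1},
])

```text
time_s: 21.78
tool_pos: [0.4755, -0.2892, 0.2049]
tool_rot: [179.8, 0.1, -14.9]
force: [0.3, -0.5, -0.5]
grip_width: 0.0004
grasp_force: 0.0
```

Emit:
servo_tool([
  {"xyz": [0, 0, 0], "twist": [0, 0, 0], "jaw": 1},
  {"xyz": [0, 0, 0], "twist": [0, 0, 0], "jaw": 1},
  {"xyz": [0, 0, 0], "twist": [0, 0, 0], "jaw": 1},
  {"xyz": [0, 0, 0], "twist": [0, 0, 0], "jaw": 1},
  {"xyz": [0, 0, 0], "twist": [0, 0, 0], "jaw": 1},
  {"xyz": [0, 0, 0], "twist": [0, 0, 0], "jaw": 1},
])

```text
time_s: 22.28
tool_pos: [0.4747, -0.2898, 0.2022]
tool_rot: [179.9, 0.2, -15.0]
force: [-0.0, 1.4, -0.0]
grip_width: 0.0005
grasp_force: 0.0
```

```bash
python3 - <<'E'
from h import *
from cell import env
o=env.get_obs();print(o["tool_pos"],o["force"])
s=env.read_camera("side")["img"][:,:,::-1].astype(int);b=cv2.imread("pics/side0.png").astype(int)
d=(np.abs(s-b).max(2)>45)
for nm,(x0,y0,x1,y1) in dict(lever=(330,108,372,150),tape=(285,115,316,138),jar=(225,85,265,120),tubwalls=(270,130,340,205)).items():print(nm,d[y0:y1,x0:x1].mean().round(3))
# peg visible at rest spot: mean colour patch before/after
print(b[117:128,355:360].mean((0,1)),s[117:128,355:360].mean((0,1)))
E
```

```text
[ 0.47466692 -0.28984292  0.20217539] [-0.02792858  1.42851934 -0.02739482]
lever 0.154
tape 0.0
jar 0.0
tubwalls 0.073
[90.8        90.61818182 90.49090909] [99.32727273 99.21818182 98.67272727]
```

The gripper's shadow or body may be confusing the lever comparison, so I'll move clear and compare again.

Emit:
servo_tool([
  {"xyz": [-1, -10, -8], "twist": [0, 0, 0], "jaw": 1},
  {"xyz": [-1, -10, -8], "twist": [0, 0, 0], "jaw": 1},
  {"xyz": [-1, -20, -14], "twist": [0, 0, 0], "jaw": 1},
  {"xyz": [-1, -20, -14], "twist": [0, 0, 0], "jaw": 1},
  {"xyz": [-1, -25, -18], "twist": [0, 0, 0], "jaw": 1},
  {"xyz": [-1, -25, -18], "twist": [0, 0, 0], "jaw": 1},
  {"xyz": [-1, -25, -18], "twist": [0, 0, 0], "jaw": 1},
  {"xyz": [-1, -25, -18], "twist": [0, 0, 0], "jaw": 1},
  {"xyz": [-1, -25, -18], "twist": [0, 0, 0], "jaw": 1},
  {"xyz": [-1, -25, -18], "twist": [0, 0, 0], "jaw": 1},
])

```text
time_s: 23.17
tool_pos: [0.5308, -0.0451, 0.383]
tool_rot: [179.8, 0.0, -14.9]
force: [-0.3, -0.4, -0.3]
grip_width: 0.0005
grasp_force: 0.0
```

```bash
python3 - <<'E'
from h import *
from cell import env
print(env.get_obs()["tool_pos"])
for n,box in(("side",(345,112,372,138)),("top",(440,203,485,248))):
    c=env.read_camera(n);s=c["img"][:,:,::-1].astype(int);b=cv2.imread(f"pics/{n}0.png").astype(int)
    x0,y0,x1,y1=box;d=np.abs(s-b).max(2)[y0:y1,x0:x1]
    print(n,(d>45).mean().round(3),"peg rest patch",[np.abs(s-b).max(2)[int(p[1])-3:int(p[1])+4,int(p[0])-3:int(p[0])+4].mean().round(1) for p in(proj(c,[.4605,-.3535,.088]),proj(c,[.444,-.416,.088]))])
E
```

```text
[ 0.53080506 -0.04508586  0.38297288]
side 0.124 peg rest patch [np.float64(4.4), np.float64(2.6)]
top 0.08 peg rest patch [np.float64(8.2), np.float64(10.2)]
```

```bash
python3 -c "
from cell import env
print(env.sign_off())"
```

```text
the job is handed in; nothing more can be done
None
```

The job is handed in at about 23 s: the three blanks are in the tub, the empty tray is back flat on its mat, and the lever was pushed to its stop and sprang back.

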